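Roll down the fresh white panel on the packing bench

TASK

Take the hand roller with the orange grip and roll the white panel down from the end with the orange tab to its other end, keeping the roller centred and square on the panel and pressing steadily so that the sprung bed stays about half-way down all along. Then stand the roller back on its drums on the black mat and let go. Leave the brown panel and the blue roller alone.

Things in the scene. Friction and masses are not known exactly. Their poses are not given: they have to be found in the camera images.
- grip_orange (a point): Hand roller: two black drums (36 mm dia., 70 long along x, free-turning, axles 48 apart) under a steel frame 80 wide (x), 84 long (y) over drums, 48 tall; on it an upright orange grip, 64 long (x), 26 thick (y), 48 to 102 mm above the drums' underside. Point: grip centre, 75 mm above that underside. It rolls along y; z up. About 0.35 kg; starts on the mat.
- grip_blue (a point): Hand roller: two black drums (36 mm dia., 70 long along x, free-turning, axles 48 apart) under a steel frame 80 wide (x), 84 long (y) over drums, 48 tall; on it an upright blue grip, 64 long (x), 26 thick (y), 48 to 102 mm above the drums' underside. Point: grip centre, 75 mm above that underside. It rolls along y; z up. Bystander on the mat.
- panel_white (a point): White panel to roll, 80 mm (x) by 200 (y), flush on a black sprung plate 100 x 260 over a grey foot 120 x 270, 16 tall. Point: centre of the panel's top face, 50 mm above the bench when up; it sinks with the plate, which stays level. An orange tab 18 mm long lies flush beyond the -y end: roll from -y to +y.
- press_white (a joint): How far the white panel's plate is pressed down: 0 up, 0.020 m at the bottom stop (half-way is 0.010). It springs back up; pressing it takes about 3 N at first and 0.7 N more for every mm, so about 10 N half-way, the roller's weight included.
- panel_brown (a point): The brown cardboard-coloured panel on a like bed beside the white one; the point is the centre of its top face. Same sizes. A bystander: do not press it.
- press_brown (a joint): How far the brown panel's plate is pressed down, 0 to 0.020 m.
- mat: The flat black rubber mat on which both rollers stand, 140 mm (x) by 270 mm (y), 4 mm thick, fixed to the bench; origin at the centre of its underside.
Not all that is in view belongs to the job. What is shaped like the part that bears grip_orange but pink or red is not meant.

How it is judged (in metres and radians):
On the way, in this order (a step that is already met when the one before it is completed fails the run):
1. the orange roller stands square on the white panel with the bed pressed 4 to 17 mm down, its centre 55 to 100 mm from the panel's middle on the tab side (value of joint press_white between 0.004 and 0.017 m and z of grip_orange in the frame of panel_white between 0.066 and 0.082 m and x of grip_orange in the frame of panel_white between -0.02 and 0.02 m and angle between grip_orange's own z axis and vertical below 0.26 rad and angle between the y axis of grip_orange and the y axis of panel_white, either way round below 0.3 rad and y of grip_orange in the frame of panel_white between -0.1 and -0.055 m), for 0.1 s.
2. the orange roller stands square on the white panel with the bed pressed 4 to 17 mm down, its centre 20 to 50 mm before the middle (value of joint press_white between 0.004 and 0.017 m and z of grip_orange in the frame of panel_white between 0.066 and 0.082 m and x of grip_orange in the frame of panel_white between -0.02 and 0.02 m and angle between grip_orange's own z axis and vertical below 0.26 rad and angle between the y axis of grip_orange and the y axis of panel_white, either way round below 0.3 rad and y of grip_orange in the frame of panel_white between -0.05 and -0.02 m), for 0.06 s.
3. the orange roller stands square on the white panel with the bed pressed 4 to 17 mm down, its centre within 15 mm of the middle (value of joint press_white between 0.004 and 0.017 m and z of grip_orange in the frame of panel_white between 0.066 and 0.082 m and x of grip_orange in the frame of panel_white between -0.02 and 0.02 m and angle between grip_orange's own z axis and vertical below 0.26 rad and angle between the y axis of grip_orange and the y axis of panel_white, either way round below 0.3 rad and y of grip_orange in the frame of panel_white between -0.015 and 0.015 m), for 0.06 s.
4. the orange roller stands square on the white panel with the bed pressed 4 to 17 mm down, its centre 20 to 50 mm past the middle (value of joint press_white between 0.004 and 0.017 m and z of grip_orange in the frame of panel_white between 0.066 and 0.082 m and x of grip_orange in the frame of panel_white between -0.02 and 0.02 m and angle between grip_orange's own z axis and vertical below 0.26 rad and angle between the y axis of grip_orange and the y axis of panel_white, either way round below 0.3 rad and y of grip_orange in the frame of panel_white between 0.02 and 0.05 m), for 0.06 s.
5. the orange roller stands square on the white panel with the bed pressed 4 to 17 mm down, its centre 55 to 100 mm past the middle, at the far end (value of joint press_white between 0.004 and 0.017 m and z of grip_orange in the frame of panel_white between 0.066 and 0.082 m and x of grip_orange in the frame of panel_white between -0.02 and 0.02 m and angle between grip_orange's own z axis and vertical below 0.26 rad and angle between the y axis of grip_orange and the y axis of panel_white, either way round below 0.3 rad and y of grip_orange in the frame of panel_white between 0.055 and 0.1 m), for 0.06 s.
At the end, for the whole second after the job is handed in: The orange roller stands upright (within 10 degrees) on its drums with its centre over the mat (grip centre 70 to 87 mm above the bench), released; both panels are up again (within 2 mm) (x of grip_orange in the frame of mat between -0.07 and 0.07 m and y of grip_orange in the frame of mat between -0.135 and 0.135 m and z of grip_orange in the frame of mat between 0.07 and 0.087 m and angle between grip_orange's own z axis and vertical below 0.17 rad and value of joint each of press_white, press_brown below 0.002 m); the robot touches nothing.
It fails at once if the blue roller is moved more than 25 mm (distance of grip_blue from where it was at the start of the episode above 0.025 m).
It fails at once if the brown panel is pressed down more than 4 mm (value of joint press_brown above 0.004 m).
It also fails if it takes over 54 s, if anything falls off the work surface, if the arm or the gripper's body presses on something with over 40 N, if the wrist force passes 120 N, or if a joint passes its speed limit or range.

ROBOT

A 6-joint arm with a two-finger parallel gripper is mounted at the origin on the work surface. World frame = base frame: x ahead of the robot, y to its left, z up, the work surface at z = 0. Lengths are in mm, angles in rad, forces in N, time in s.
With the tool pointing down it reaches from about 325 to 875 mm from the base axis. Payload 4.4 kg.
Tool frame: the origin (TCP) lies on the centre line of the jaws, within the pads' length; the fingertips stand ahead of it and the grasp point (between the pads) lies 6 mm ahead of it (ctrl.tcp_to_tips is the z of the fingertips in the tool frame, in mm); z points along the fingers, y is the line along which they close (so a half turn about z gives the same grasp; the last joint's range is limited). The gripper opens to 85 mm and grips with 20 to 120 N. Pads are 22 mm wide; open, the fingers measure 114 mm over their backs; the gripper's body (76 mm by 85 mm) begins 54 mm behind the grasp point. The pads swing forward as they close: fully open they stand 13 mm farther back than shut.
Start: joints at [-1.492, 0.207, 1.542, -0, 1.393, -0.15], TCP at [130.402, -560.02, 256.282] pointing down, gripper open.
Joint ranges: [-2.73, 2.73], [-0.86, 2.22], [0.23, 2.46], [-1.11, 4.25], [0.08, 2.63], [-2.82, 2.82]. Speed limits (rad/s): [2.79, 2.79, 3.14, 3.14, 3.14, 3.14].

INTERFACE

Orientations are given as a 3x3 rotation matrix whose columns are the frame's x, y, z axes.
In Python, from plant import ctrl, sensors, optics gives the robot as it stands. Calls block until the motion is done:
- ctrl.move_ptp(position, orientation): joint-space move of the TCP to a pose.
- ctrl.move_l(position, rot=None, vel=150, threshold=None): straight line of the TCP; rot=None keeps the orientation; vel is the mean speed in mm/s. With threshold (N) it stops when the force on the tool has changed by that much, and returns True; else False.
- ctrl.set_joints(angles): joint-space move.
- ctrl.gripper_to(opening, force=None): finger opening in mm; force is the grip in N (None keeps the last); returns when the fingers have stopped.
- ctrl.hold(seconds).
- ctrl.solve_ik(position, orientation): joint angles nearest the present ones, or None.
- sensors.read_state(): the state.
- optics.grab_frame(name): name is "side" or "top"; returns (picture, depth): 384x512x3 uint8, red, green, blue; 384x512 float32, mm along the optical axis (not along the pixel's ray), 0 where there is no reading.
- optics.camera_params(name): a dict with "mtx" (3x3 intrinsics, pixels), "R" (3x3) and "t" (3): a world point X has camera coordinates R X + t. Camera axes: x right, y down, z forward; pixel columns grow to the right and rows downward; lengths in mm; the calibration is good to about 2 mm. A picture is of the moment at which its call begins. camera_params takes no time and is no camera call.
A pose or a line that the arm cannot do raises ctrl.MotionError and nothing moves.
- ctrl.finish_job(): hands the job in; it is judged then, once.
The state is a dict: "t": time; "q": joint angles; "qvel": joint speeds; "tau": joint torques, N m; "eef_pos": TCP position; "eef_rot": TCP orientation; "force": force on the tool from outside, world axes, zero at the start; "wrist_torque": the same for the moment, N m; "grip_width": finger opening in mm; "grasp_force": force on a finger pad.
Only numpy, scipy, OpenCV 4.12 (cv2) and the standard library are available. Lean on these libraries where they do the work, as an engineer would, in place of code of your own. Each camera call takes 0.05 s, during which the arm holds its last target. There are 200 camera calls.

## Working session

There is one attempt and no reset: what is moved stays moved. The work goes in short steps, each a Python script; the robot and the scene stay as the last script left them, time stands still between calls to the robot, and variables do not carry over. Pictures are saved under pics/ and viewed, at most 10 in all, crops included, and the job is handed in when it is done.

```bash
mkdir -p pics; ls
python3 - <<'E'
from plant import ctrl,sensors,optics
import cv2,numpy as np
for n in("top","side"):
    p,d=optics.grab_frame(n); cv2.imwrite(f"pics/{n}0.png",p[:,:,::-1]); np.savez(f"{n}0.npz",p=p,d=d)
    c=optics.camera_params(n); print(n,c["mtx"].round(1).tolist(),c["R"].round(3).tolist(),c["t"].round(1).tolist())
print(ctrl.tcp_to_tips, sensors.read_state())
E
```

```text
pics
top [[377.0, 0.0, 252.7], [0.0, 377.0, 185.8], [0.0, 0.0, 1.0]] [[0.014, -1.0, 0.01], [-0.984, -0.016, -0.177], [0.177, -0.008, -0.984]] [-139.6, 475.5, 824.0]
side [[427.5, 0.0, 252.8], [0.0, 427.5, 194.8], [0.0, 0.0, 1.0]] [[-0.864, -0.504, -0.003], [-0.328, 0.566, -0.756], [0.383, -0.652, -0.654]] [359.0, 282.0, 917.5]
25.0 {'t': 0.1, 'q': array([-1.49247816e+00,  2.07401079e-01,  1.54286574e+00, -7.06545129e-06,
        1.39348335e+00, -1.50471397e-01]), 'qvel': array([-2.61457450e-05, -2.30424761e-03, -3.01066954e-03,  1.19928108e-03,
        1.05988933e-03, -1.18090670e-03]), 'tau': array([-7.64376309e-04, -3.84094012e+01, -2.92547786e+01, -1.66432933e-04,
        4.88994076e-03, -5.23514544e-06]), 'eef_pos': array([ 130.36068781, -559.35793508,  255.1782537 ]), 'eef_rot': array([[ 9.73941378e-01,  2.26799829e-01, -1.75733130e-04],
       [ 2.26799676e-01, -9.73939055e-01,  2.15035545e-03],
       [ 3.16546888e-04, -2.13417636e-03, -9.99997673e-01]]), 'force': array([0.17299759, 0.05039665, 0.10146182]), 'wrist_torque': array([0.01377232, 0.03685815, 0.02363896]), 'grasp_force': 0.0, 'grip_width': 85.31526741569958}
```

View pics/top0.png

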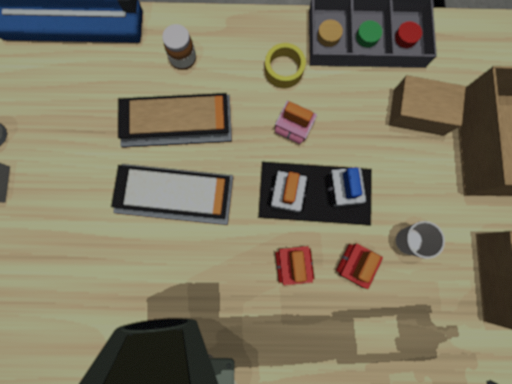

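View pics/side0.png

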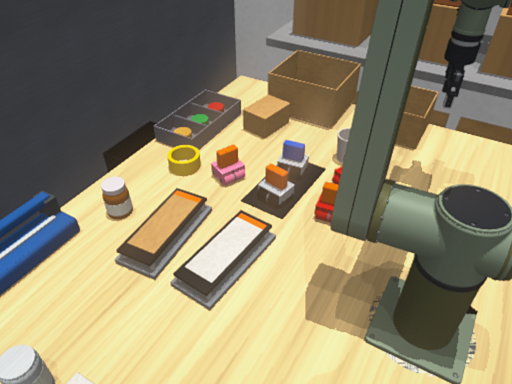

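The possible orange-grip rollers in the top view are:
- (291,187): steel frame, on the mat
- (299,115): pink frame
- (298,265): red frame
- (368,265): red frame

The blue one is at (353,183). I choose (291,187), which has an orange grip on a steel frame and stands on the mat. The white panel spans (115..230, 167..220) with its orange tab at (221,197), on the right, which is -y.

```bash
cat > h.py <<'E'
import numpy as np,cv2
from plant import ctrl,sensors,optics
def rays(n,uv,z):
    """pixels -> world points on the plane at height z"""
    c=optics.camera_params(n);uv=np.atleast_2d(uv).astype(float)
    d=np.c_[uv,np.ones(len(uv))]@np.linalg.inv(c["mtx"]).T@c["R"]; o=-c["R"].T@c["t"]
    return o+d*((z-o[2])/d[:,2])[:,None]
def cloud(n,depth):
    c=optics.camera_params(n);v,u=np.mgrid[:384,:512]
    P=np.dstack([u,v,np.ones_like(u)])@np.linalg.inv(c["mtx"]).T*depth[...,None]
    return (P-c["t"])@c["R"]
def rect(pts):
    """centre, long side, short side, angle (rad) of the long axis"""
    (x,y),(w,h),a=cv2.minAreaRect(pts[:,:2].astype(np.float32)); a=np.radians(a)
    if h>w:w,h,a=h,w,a+np.pi/2
    return np.array([x,y]).round(1),round(w,1),round(h,1),round((a+np.pi/2)%np.pi-np.pi/2,3)
def blob(mask,uv):
    n,l=cv2.connectedComponents(mask.astype(np.uint8)); return l==l[uv[1],uv[0]]
def hsv(p): return cv2.split(cv2.cvtColor(p,cv2.COLOR_RGB2HSV))
def pix(m): v,u=np.nonzero(m); return np.c_[u,v]
E
python3 - <<'E'
from h import *
z=np.load("top0.npz");p,d=z["p"],z["d"];h,s,v=hsv(p);C=cloud("top",d)
for n,uv in(("orange",(291,187)),("blue",(353,183))):
    hh=((h<22)if n=="orange" else (h>95)&(h<130))&(s>120); m=blob(hh,uv)
    q=C[m]; print(n,m.sum(),"z",np.percentile(q[:,2],[5,50,95]).round(1)); q=q[q[:,2]>98]; print(" top",len(q),rect(q),q.mean(0).round(1))
m=blob((s<60)&(v>110),(170,190)); print("panel",m.sum(),rect(rays("top",pix(m),50)),"z",np.median(C[m][:,2]))
m=blob((h<22)&(s>150),(221,197)); print("tab",m.sum(),rect(rays("top",pix(m),50)))
m=blob((s<70)&(v>110),(278,195));print("frame",m.sum(),rect(rays("top",pix(m),52)))
m=blob((v<60),(320,200));print("mat",m.sum(),rect(rays("top",pix(m),4)))
z=np.load("side0.npz");p2=z["p"];h,s,v=hsv(p2);C2=cloud("side",z["d"])
m=blob((h<22)&(s>120),(277,176));q=C2[m];q=q[q[:,2]>98];print("side orange",rect(q),q.mean(0).round(1))
m=blob((s<60)&(v>140),(225,252));print("side panel",rect(rays("side",pix(m),50)))
cv2.imwrite("pics/crop.png",cv2.resize(p[150:230,250:380,::-1],None,fx=5,fy=5,interpolation=cv2.INTER_CUBIC))
E
```

```text
orange 358 z [ 88.8 107.7 110.1]
 top 333 (array([ 405.7, -184.2]), 197.8, 34.7, np.float64(-0.449)) [ 465.  -212.2  109.9]
blue 429 z [ 77.2 106.8 110. ]
 top 333 (array([ 398.6, -255.1]), 293.0, 58.4, np.float64(-0.852)) [ 477.3 -346.   111.9]
panel 3154 (array([461.8,  55.1]), 201.5, 81.7, np.float64(1.483)) z 52.104595690631186
tab 259 (array([452.2, -56.5]), 83.4, 15.9, np.float64(-0.09))
frame 634 (array([ 466.2, -214.5]), 81.6, 67.5, np.float64(-0.186))
mat 3733 (array([ 470.4, -283.1]), 264.4, 134.1, np.float64(1.517))
side orange (array([252.3, 183.8]), 958.1, 60.1, np.float64(-1.076)) [ 461.5 -204.3  108.9]
side panel (array([460.3,  56.3]), 200.5, 82.3, np.float64(1.484))
```

View pics/crop.png

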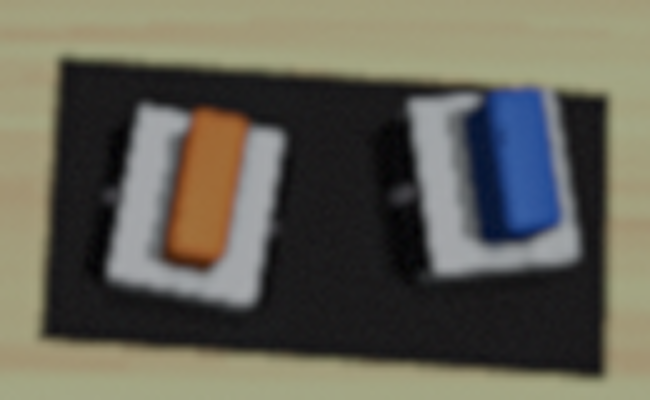

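The crop confirms it: an orange grip on a steel frame, standing at the left end of the mat. The white panel is at (461,56), yaw about -0.088. The roller is at (465.5,-213), yaw about -0.19. Next I'll grasp and lift it.

```bash
cat >> h.py <<'E'
def R(a): c,s=np.cos(a),np.sin(a); return np.array([[c,s,0],[s,-c,0],[0,0,-1.]])
def st(tag):
    s=sensors.read_state(); print(tag,"t",round(s["t"],2),"p",s["eef_pos"].round(1),"F",s["force"].round(1),"M",s["wrist_torque"].round(2),"w",round(s["grip_width"],1),"g",round(s["grasp_force"],1)); return s
E
python3 - <<'E'
from h import *
a=-0.19
ctrl.gripper_to(65,60)
ctrl.move_ptp([465.5,-213,200],R(a)); st("above")
ctrl.move_l([465.5,-213,86],vel=90,threshold=8); st("down")
ctrl.gripper_to(15,70); st("grip")
ctrl.move_l([465.5,-213,190],vel=120); ctrl.hold(.2); st("lift")
p,_=optics.grab_frame("side"); cv2.imwrite("pics/side1.png",p[:,:,::-1])
E
```

```text
above t 2.21 p [ 465.5 -213.8  200.3] F [ 0.5 -0.2 -0.2] M [-0.   -0.01 -0.02] w 65.1 g 0.0
down t 3.62 p [ 466.1 -213.4   86.7] F [-0.5 -0.4 -0.1] M [-0.05  0.02 -0.01] w 64.8 g 0.0
grip t 4.06 p [ 465.9 -213.3   86.6] F [0.4 0.1 3. ] M [ 0.03  0.02 -0.01] w 25.3 g 68.9
lift t 5.28 p [ 465.  -212.7  189. ] F [-0.   0.1 -4.9] M [-0.02 -0.01  0.04] w 25.6 g 68.7
```

View pics/side1.png

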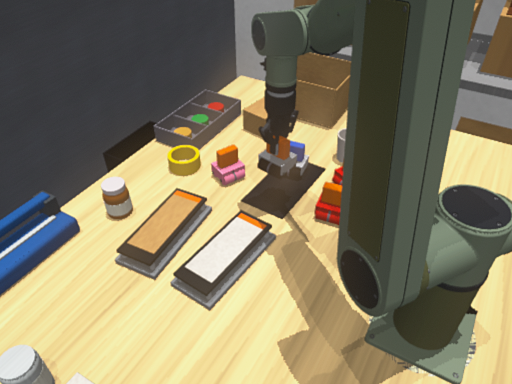

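The roller is held upright at (283,155), clear of the mat, and the other objects haven't moved. Next I'll press at the tab end and check the force.

```bash
cat >> h.py <<'E'
PC=np.array([461,55.7]);PA=-0.088
def P(y,z): return [*(PC+y*np.array([-np.sin(PA),np.cos(PA)])),z]
def fz(n=8):
    f=[]
    for _ in range(n): ctrl.hold(.02); f.append(sensors.read_state()["force"][2])
    return np.mean(f)
E
python3 - <<'E'
from h import *
ctrl.move_l(P(-77,185),R(PA),vel=180); f0=fz(); st("over")
ctrl.move_l(P(-77,140),vel=90); print("f0",f0,fz())
for z in (132,128,125,123):
    ctrl.move_l(P(-77,z),vel=30); f=fz(); print(z,round(sensors.read_state()["eef_pos"][2],1),"dF",round(f-f0,1))
    if f-f0>9.5: break
st("pressed")
for n in("side","top"):
    p,d=optics.grab_frame(n); cv2.imwrite(f"pics/{n}2.png",p[:,:,::-1]); np.savez(f"{n}2.npz",p=p,d=d)
E
```

```text
over t 6.67 p [454.4 -21.8 185.1] F [-0.  -0.7 -3.9] M [ 0.04 -0.02  0.02] w 25.4 g 68.7
f0 -3.869192780952314 -3.692204011566426
132 132.5 dF 3.3
128 128.4 dF 5.8
125 125.4 dF 8.1
123 123.5 dF 9.4
pressed t 9.19 p [454.8 -21.1 123.5] F [0.8 0.5 5.7] M [ 0.01 -0.18  0.04] w 25.4 g 69.6
```

```bash
python3 -c "
import cv2,numpy as np
a=cv2.imread('pics/side2.png')[150:320,140:340];b=cv2.imread('pics/top2.png')[130:240,90:290]
cv2.imwrite('pics/c2.png',np.vstack([cv2.resize(a,(400,340)),cv2.resize(b,(400,220))]))"
```

```text
(no output)
```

View pics/c2.png

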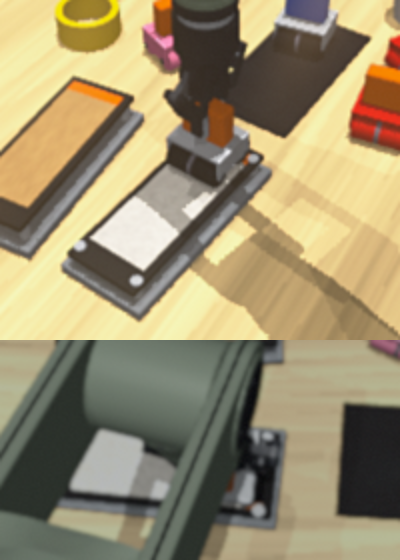

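The side crop shows the roller sitting square and centred at the tab end with the plate down. The force change of 9.4 N means about 9 mm. Next I'll roll.

Run:
```python
from h import *
z=122.5; f0=-3.8
for y in (-58,-35,-20,0,20,36,58,77):
    ctrl.move_l(P(y,z),vel=35); f=fz(); s=sensors.read_state()
    print(y,s["eef_pos"].round(1),"dF",round(f-f0,1),"F",s["force"].round(1),"M",s["wrist_torque"].round(2))
    z+=np.clip((f-f0-10)/1.4,-2,2)
p,_=optics.grab_frame("side"); cv2.imwrite("pics/side3.png",cv2.resize(p[150:330,110:340,::-1],None,fx=2.5,fy=2.5))
st("end")
```

```text
-58 [456.3  -2.  123. ] dF 9.4 F [1.9 0.7 6.4] M [ 0.11 -0.14  0.  ]
-35 [458.2  20.9 122.5] dF 10.3 F [0.5 0.8 7. ] M [ 0.12 -0.07 -0.02]
-20 [459.5  35.9 122.7] dF 10.1 F [1.1 0.4 6.1] M [ 0.07 -0.06  0.  ]
0 [461.1  55.9 122.8] dF 9.7 F [0.1 1.3 5.4] M [ 0.13 -0.05 -0.05]
20 [462.8  75.8 122.6] dF 10.0 F [-0.5  0.7  5.8] M [ 0.15  0.   -0.05]
36 [464.1  91.7 122.5] dF 10.0 F [-0.3  0.9  5.3] M [ 0.07  0.   -0.01]
58 [465.9 113.6 122.5] dF 10.1 F [-0.3  0.   4.7] M [0.05 0.01 0.  ]
77 [467.5 132.6 122.5] dF 9.8 F [-0.9  0.1  5.4] M [ 0.07  0.1  -0.02]
end t 16.01 p [467.5 132.6 122.5] F [-0.6  1.4  6.2] M [0.11 0.12 0.05] w 25.4 g 69.9
```

View pics/side3.png

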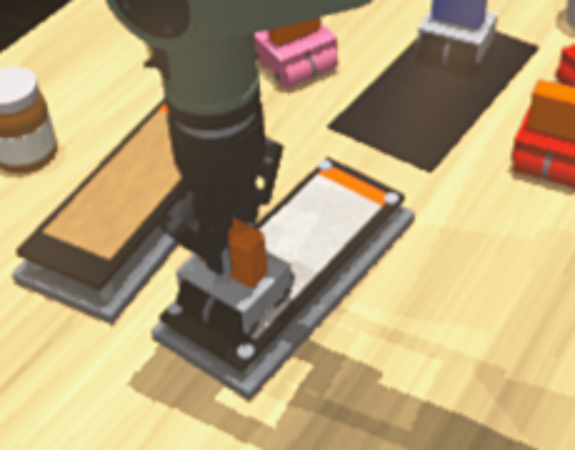

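The picture shows the roller at the far end, square, with the bed held at about 10 mm all along. Next I'll return it to the mat.

Run:
```python
from h import *
ctrl.move_l(P(77,195),vel=120)
ctrl.move_l([467,-217,195],R(-.1),vel=200)
ctrl.move_l([467,-217,92],vel=90); ctrl.hold(.2)
print(ctrl.move_l([467,-217,83],vel=15,threshold=3)); ctrl.hold(.2); st("down")
ctrl.gripper_to(65); ctrl.hold(.3); st("open")
ctrl.move_l([467,-217,200],vel=100)
ctrl.move_ptp([330,-450,260],R(-.1)); ctrl.hold(.3); st("away")
for n in("top","side"):
    p,d=optics.grab_frame(n); cv2.imwrite(f"pics/{n}4.png",p[:,:,::-1])
    h,s,v=hsv(p);C=cloud(n,d)
    if n=="top":
        m=(h<22)&(s>120)&(abs(C[...,0]-467)<60)&(abs(C[...,1]+217)<50)&(C[...,2]>98); print("grip",np.median(C[m],0).round(1))
        q=C[170:215,130:205].reshape(-1,3); print("white z",np.median(C[180:205,140:200][...,2])," brown z",np.median(C[105:130,140:200][...,2]))
a=cv2.imread('pics/top4.png')[60:250,90:400];b=cv2.imread('pics/side4.png')[130:320,90:400]
cv2.imwrite('pics/c4.png',np.vstack([a,b]))
```

```text
True
down t 20.8 p [ 467.1 -217.2   86.5] F [ 0.1 -0.3  5.3] M [-0.08  0.05  0.01] w 25.4 g 69.7
open t 21.57 p [ 465.6 -216.    84.8] F [ 0.2 -0.2  0.5] M [0.01 0.   0.01] w 64.9 g 0.0
away t 24.24 p [ 330.7 -449.1  259.8] F [ 0.1 -0.1 -0.7] M [0.01 0.04 0.01] w 65.5 g 0.0
grip [ 466.9 -217.4  107.6]
white z 52.16709789493238  brown z 52.12875784017611
```

View pics/c4.png

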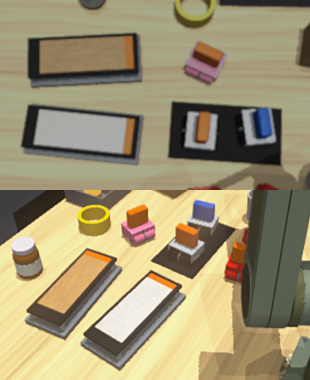

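The orange roller stands upright on the mat, at (203,127) in the crop. Both panels are back up, the blue roller looks unmoved and the gripper is clear.

```bash
python3 -c "
from plant import ctrl; print(ctrl.finish_job())"
```

```text
the job is handed in; nothing more can be done
None
```

I rolled the white panel from its tab end to the far end with the bed about half-way down throughout, stood the orange roller back on the mat and handed the job in; no verdict was returned.

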